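# Turn the milled clamp body and press its blue end onto the sprung stop

## Task

The side holes are done, so turn the aluminium clamp body on the blue fixture round until its blue-dyed end faces the steel stop plate, and push it, lying flat on the bed, square and centred against the plate until the pointer edge stands in the green zone of the scale, never in the red. Be my third hand: keep that push steady for three seconds and finish like that, still holding the part pressed against the stop so that I can fit the strap. Leave the strap, the nut and everything else on the bench where they are.

Things in the scene. Friction and masses are not known exactly. Their poses are not given: they have to be found in the camera images.
- bed_top (a point): Middle of the working surface of the blue fixture, at bed-top height (15 mm above the bench). Its x axis is the pressing direction, towards the stop plate; z is up. Fixed to the bench; place and yaw differ each time. The bed is 410 mm long in x (-200 to +210) and 220 mm wide in y, with a dark strip and a yellow centre line along y = 0.
- fixture: The whole blue fixture; origin under bed_top at bench height, same axes. Its spring housing, 42 mm high above the bed and 100 mm wide, stands behind the stop plate, from x = 135 to 205 mm. On the housing's top is the scale, along x: white, green zone 16 mm long, white 8 mm, then red.
- stop_face (a point): Middle of the front face of the steel stop plate, 20 mm above the bed; moves with the plate. Axes as bed_top: x points into the plate. At rest it is 70 mm from bed_top along x. Plate 90 mm wide in y, 12 mm thick, its top 47 mm above the bed, with a black mark at the middle of its top edge.
- stop: The same sprung plate with its pointer; origin on the front face at its lower edge, 2 mm above the bed, axes as stop_face. The black T-shaped pointer reaches back from the plate's top over the scale: the far edge of its crossbar is read.
- stop_travel (a joint): How far the stop plate has been pushed back, in m: 0 at rest, 0.040 at its end. It is sprung: 3 N to start it, then 0.5 N more per mm, and it comes back when let go. Green zone: 0.010 to 0.026 (8 to 16 N); red begins at 0.034 (20 N).
- part_center (a point): Centre of the main block of the loose aluminium clamp body, 18 mm above its underside, z up. Block 96 mm long in x, 44 mm wide in y, 36 mm high; a rib 30 x 24 mm, 10 mm high, stands on its top around x = -28 mm. 0.3 to 0.55 kg. Its +x end is dyed blue; its -y side has two drilled holes.
- part: The same clamp body; origin at the centre of its underside, axes as part_center. It starts flat on the bed, its centre 90 to 135 mm short of the plate, turned 43 to 103 degrees anticlockwise (seen from above) from the wanted direction.
- blue_face (a point): Middle of the blue end face of the clamp body, 48 mm from part_center along the part's x, 18 mm above its underside. The x axis points out of the blue face. The dye wraps 14 mm round this end onto the top and sides; the face has two small dowel holes.
- strap: Bystander: dark steel clamp strap, 24 x 85 x 11 mm, lying across the bed's end away from the stop (origin: centre of underside).
- thumbnut: Bystander: brass nut, 24 mm across, 30 mm high, standing beside the strap (origin: centre of underside).
- bin: Bystander: red stock bin, 170 x 230 x 80 mm, on the left of the bench (origin: centre of underside).
- screwdriver: Bystander: screwdriver lying on the right of the bench.
- wrench: Bystander: wrench lying on the right of the bench.
- mallet: Bystander: hammer lying on the left of the bench.
- oil: Bystander: white bottle with red cap, 60 mm across, 130 mm high, on the left of the bench (origin: centre of underside).
- spacer: Bystander: aluminium cylinder, 40 mm across, 50 mm high, at the far right of the bench (origin: centre of underside).
There are look-alikes about, which are no part of the job. What is shaped like the part but black or yellow is not meant.

How it is judged (in metres and radians):
On the way:
1. the blue end has been pressed on the stop with the pointer in the green zone for two seconds on end (value of joint stop_travel between 0.0095 and 0.0265 m and contact force between part and stop between 6 and 18 N and x of blue_face in the frame of stop_face above -0.006 m), for 2 s.
At the end, for the whole second after the job is handed in: Through the last second the fingers hold the part still, its blue end flat on the stop (within 4 degrees), centred within 12 mm, upright and at most 6 mm off the bed; stop pushed back 9.5 to 26.5 mm with 6 to 18 N between part and plate (all of step 1 and velocity of joint stop_travel between -0.01 and 0.01 m/s and contact force between the fingers and part above 2 N and y of blue_face in the frame of stop_face between -0.012 and 0.012 m and angle between the x axis of blue_face and the x axis of stop_face, either way round below 0.07 rad and angle between part's own z axis and vertical below 0.07 rad and z of part in the frame of bed_top below 0.006 m and linear speed of part below 0.01 m/s); the arm keeps its last pose, push and grip.
It fails at once if the pointer goes into the red (stop pushed back beyond 34 mm) (value of joint stop_travel above 0.034 m).
It fails at once if a bystander is moved by more than 30 mm (distance of any of strap, thumbnut, bin, screwdriver, wrench, mallet, oil, spacer from where it was at the start of the episode above 0.03 m).
It also fails if it takes over 46 s, if anything falls off the work surface, if the arm or the gripper's body presses on something with over 40 N, if the wrist force passes 120 N, or if a joint passes its speed limit or range.

## Robot

A 6-joint arm with a two-finger parallel gripper is mounted at the origin on the work surface. World frame = base frame: x ahead of the robot, y to its left, z up, the work surface at z = 0. Lengths are in mm, angles in rad, forces in N, time in s.
With the tool pointing down it reaches from about 275 to 750 mm from the base axis. Payload 10.2 kg.
Tool frame: the origin (TCP) lies at the very end of the fingers, on their centre line; the grasp point (between the pads) lies 19 mm behind it; x points along the fingers, y is the direction in which the jaws open and shut, and the axes are right-handed (so a half turn about x gives the same grasp; the last joint's range is limited). The gripper opens to 85 mm and grips with 20 to 120 N. Pads are 22 mm wide; open, the fingers measure 114 mm over their backs; the gripper's body (76 mm by 85 mm) begins 54 mm behind the grasp point. The pads swing forward as they close: fully open they stand 13 mm farther back than shut.
Start: joints at [-1.339, 0.313, 1.498, -0, 1.331, -0.223], TCP at [230.612, -471.645, 231.294] pointing down, gripper open.
Joint ranges: [-2.94, 2.94], [-0.97, 2.17], [0.19, 2.56], [-1.23, 4.37], [0.02, 3.11], [-2.88, 2.88]. Speed limits (rad/s): [2.39, 2.39, 3.01, 3.14, 3.14, 3.14].

## Interface

Orientations are given as a unit quaternion [w, x, y, z].
In Python, from rig import ctrl, viewer, order gives the robot as it stands. The module is installed in compiled form; this text tells all that it offers.
- The arm moves only by the tool carry_out, never from a script. Its argument "deltas" is a list of rows, each a list of 7 numbers: the gripper command: -1 is fully open, 1 is shut, values between are in proportion, then the shift along the tool's x, y, z in mm, then the turn, a rotation vector about the tool's x, y, z in degrees. A call has exactly 5 rows; each row is the pose to reach, as a shift and turn from the pose commanded when the call began, along the tool's axes at that moment; what a row does not reach only later rows make up. A row lasts 1/8 s, in which the tool goes at most 62.5 mm and 10.7 degrees, less where a joint would pass 70% of its speed; a pose out of reach is approached as far as the arm can. A call with a gripper value outside its range is refused whole. The fingers move at their own pace and stop on an object; "newtons" is the grip in N (left out, the last holds). Time passes only in rows, so rows that repeat a pose let the fingers close, or fill a call up. It gives the time, the measured TCP pose, the force and the opening at its end, in the units of the state.
- ctrl.sense(): the state, without advancing time (a new reading comes with each control period).
- viewer.capture(name): name is "scene" or "top" or "wrist"; returns the picture (480x640x3 uint8, red, green, blue); there is no depth.
- viewer.calibration(name): a dict with "fx", "fy", "cx", "cy" (pixels), "xyz" and "attitude" of the camera in the world; the wrist camera has in their place "T_tool_cam" (4x4, takes a point from camera to tool coordinates, whose origin is the TCP and whose axes are the tool frame's). Camera axes: x right, y down, z forward; pixel columns grow to the right and rows downward; lengths in mm; the calibration is good to about 2 mm. A picture is of the moment at which its call begins: read the wrist's pose just before it. calibration takes no time and is no camera call.
- order.finish_job(): hands the job in, once; it reports no verdict.
The state is a dict: "time_s": time; "joints": joint angles; "dq": joint speeds; "tau": joint torques, N m; "eef_pos": TCP position; "ee_rot": TCP orientation; "force": force on the tool from outside, world axes, zero at the start; "wrist_torque": the same for the moment, N m; "grip_width": opening from 0.0 (shut) to 1.0 (fully open).
Only numpy, scipy, OpenCV 4.12 (cv2) and the standard library are available. Lean on these libraries where they do the work, as an engineer would, in place of code of your own. Each camera call takes 0.05 s, during which the arm holds its last target. There are 200 camera calls.

## Working session

There is one attempt and no reset: what is moved stays moved. The work goes in short steps, Python scripts to look and compute and a tool call to move; the robot and the scene stay as the last step left them, time stands still between calls to the robot, and variables do not carry over. Pictures are saved under pics/ and viewed, about 8 in all and at most 12, crops included, and the job is handed in when it is done.

Besides the shell and the picture viewer there is one more tool, called after "Request:" as name(argument=value, ...) on one line, values as JSON. carry_out: Moves the arm, as the interface text tells. Its arguments: {"type":"object","properties":{"deltas":{"type":"array"},"newtons":{"type":"number"}},"required":["deltas"]}

```bash
mkdir -p pics; python3 - <<'E'
from rig import ctrl, viewer
import cv2
s=ctrl.sense(); print(s)
for n in ("top","scene"):
    c=viewer.calibration(n); print(n,c)
    cv2.imwrite(f"pics/{n}0.png",viewer.capture(n)[:,:,::-1])
print(viewer.calibration("wrist"))
E
```

```text
{'time_s': 0.0, 'joints': array([-1.33934694e+00,  3.13439969e-01,  1.49844291e+00, -3.26076043e-05,
        1.33095807e+00, -2.23373165e-01]), 'dq': array([ 2.74502973e-04,  3.59874153e-04,  1.95374241e-04, -4.92622969e-04,
        8.46168941e-04, -1.10824146e-05]), 'tau': array([-1.10168821e-03, -4.12266362e+01, -2.59741473e+01, -2.58956770e-04,
        4.12331792e-03,  9.35388726e-06]), 'eef_pos': array([ 230.56930377, -471.38041812,  230.73800373]), 'ee_rot': array([-0.15898297, -0.68888739, -0.15986555,  0.68891334]), 'force': array([-0.05603021,  0.14414116,  0.35572787]), 'wrist_torque': array([-0.01135538,  0.0054798 ,  0.05954113]), 'grip_width': 1.0001353536140005}
top {'fx': 612.5493722974029, 'fy': 612.5493722974029, 'cx': 322.6378114857269, 'cy': 237.86354499411303, 'xyz': array([ 354.27319813,  -31.06898246, 1694.56389118]), 'attitude': array([ 0.04202722, -0.70477489,  0.70711543, -0.03890804])}
scene {'fx': 486.8261006080733, 'fy': 486.8261006080733, 'cx': 328.9518167717734, 'cy': 242.05391596818072, 'xyz': array([1318.26621496,   26.27637012,  929.23619095]), 'attitude': array([-0.24669609,  0.62431062,  0.69139966, -0.26710258])}
{'fx': 429.52343575024713, 'fy': 429.52343575024713, 'cx': 318.7061561138634, 'cy': 239.18566792047193, 'T_tool_cam': array([[-7.21438679e-04, -2.88577098e-01,  9.57456390e-01,
        -1.41698308e+02],
       [ 9.99999459e-01, -9.25233678e-04,  4.74629491e-04,
        -1.23003788e-01],
       [ 7.48903696e-04,  9.57456214e-01,  2.88577609e-01,
        -7.31756288e+01],
       [ 0.00000000e+00,  0.00000000e+00,  0.00000000e+00,
         1.00000000e+00]])}
```

View pics/top0.png

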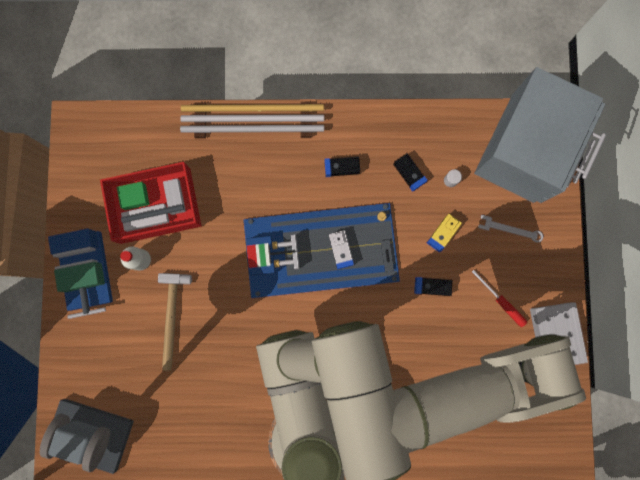

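View pics/scene0.png

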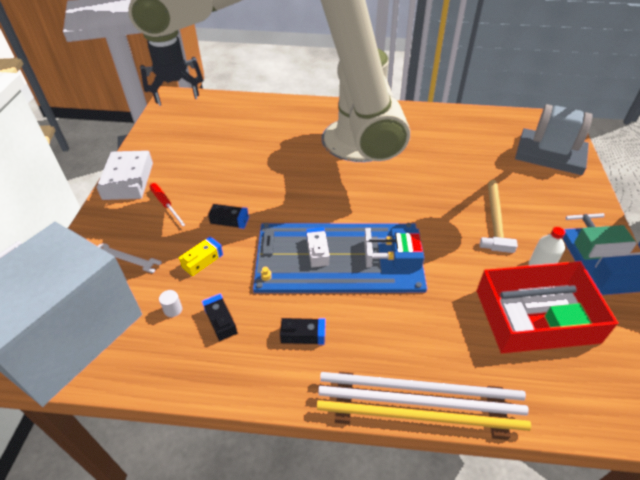

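```bash
cat > h.py <<'E'
import numpy as np, cv2
from scipy.spatial.transform import Rotation as R
from rig import ctrl, viewer
def rot(q): return R.from_quat(np.r_[q[1:],q[0]])
def cam(n,s=None):
    c=viewer.calibration(n); K=np.array([[c['fx'],0,c['cx']],[0,c['fy'],c['cy']],[0,0,1]])
    if n=='wrist':
        T=np.eye(4); T[:3,:3]=rot(s['ee_rot']).as_matrix(); T[:3,3]=s['eef_pos']; T=T@c['T_tool_cam']
        return K,T[:3,:3],T[:3,3]
    return K,rot(c['attitude']).as_matrix(),np.array(c['xyz'])
def ray(C,px,z):
    K,M,t=C; px=np.atleast_2d(px).astype(float)
    d=(M@np.linalg.inv(K)@np.c_[px,np.ones(len(px))].T).T
    return t+d*((z-t[2])/d[:,2])[:,None]
def proj(C,P):
    K,M,t=C; p=(K@M.T@(np.atleast_2d(P)-t).T).T; return p[:,:2]/p[:,2:]
E
python3 - <<'E'
from h import *
C=cam('top'); im=cv2.imread('pics/top0.png'); hsv=cv2.cvtColor(im,cv2.COLOR_BGR2HSV)
blue=cv2.inRange(hsv,(105,120,50),(125,255,255))
roi=np.zeros_like(blue); roi[195:305,235:405]=255
b=blue&roi
cs,_=cv2.findContours(b,cv2.RETR_EXTERNAL,cv2.CHAIN_APPROX_NONE); k=max(cs,key=cv2.contourArea)
r=cv2.boxPoints(cv2.minAreaRect(k)); print(r); P=ray(C,r,15); print(P.round(1))
print([np.linalg.norm(P[i]-P[(i+1)%4]).round(1) for i in range(4)])
w=cv2.inRange(hsv,(0,0,150),(180,60,255))
w[:, :322]=0; w[:,365:]=0; w[:220]=0; w[275:]=0
pr=cv2.minAreaRect(np.argwhere(w>0)[:,::-1].astype(np.float32)); print(pr, ray(C,pr[0],51).round(1))
bb=np.argwhere((b[255:272,325:360])>0)[:,::-1]+[325,255]; print('dye',bb.mean(0),ray(C,bb.mean(0),51))
y=cv2.inRange(hsv,(20,80,80),(35,255,255)); y[:,:245]=0; y[:,396:]=0; y[:235]=0; y[260:]=0
yy=np.argwhere(y>0)[:,::-1]; Q=ray(C,yy,15)[:,:2]; v=cv2.fitLine(Q.astype(np.float32),cv2.DIST_HUBER,0,.01,.01).ravel(); print('line',v, len(yy), np.degrees(np.arctan2(v[1],v[0])))
s=ctrl.sense(); print(rot(s['ee_rot']).as_matrix().round(3))
cv2.imwrite('pics/topc.png',cv2.resize(im[190:310,230:410],None,fx=4.4,fy=4.4,interpolation=cv2.INTER_CUBIC))
E
```

```text
[[247.00284 257.62613]
 [387.73203 242.16135]
 [392.06564 281.5972 ]
 [251.33646 297.06198]]
[[ 493.5  184.3   15. ]
 [ 534.9 -203.3   15. ]
 [ 426.4 -213.5   15. ]
 [ 385.4  171.3   15. ]]
[np.float64(389.9), np.float64(109.0), np.float64(387.0), np.float64(108.8)]
((339.91180419921875, 246.6470947265625), (30.316951751708984, 16.00735092163086), 75.96376037597656) [[519.3 -70.6  51. ]]
dye [346.         266.87654321] [[464.67820645 -86.60267976  51.        ]]
line [ 1.05115734e-01 -9.94459987e-01  5.25168396e+02 -1.08384315e+02] 50 -83.96616
[[-0.     0.439 -0.898]
 [ 0.001 -0.898 -0.439]
 [-1.    -0.001 -0.   ]]
```

View pics/topc.png

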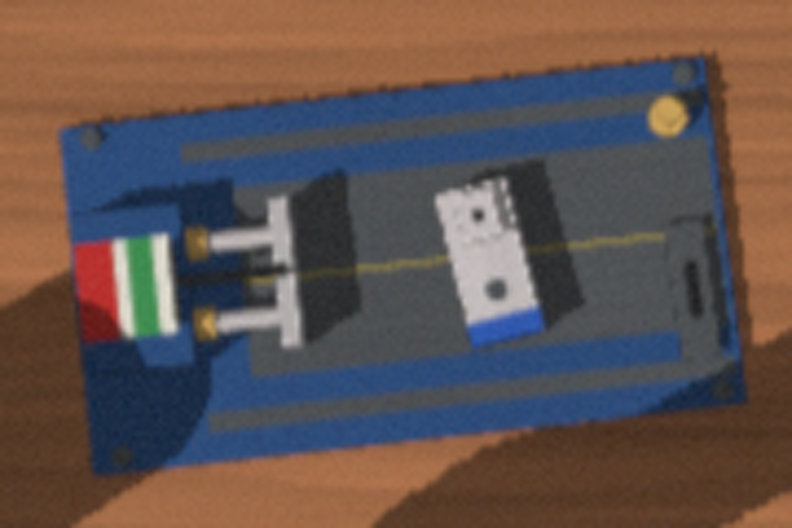

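The top view shows the fixture running left with its stop plate at about x≈287 px, and the part turned with its dyed end down at (346,267). Next I'll work out the first move.

```bash
python3 - <<'E'
from h import *
C=cam('top'); f=lambda L,z: ray(C,np.array(L)/4.4+[230,190],z)[:,:2]
bed=f([(65,130),(710,58),(745,402),(95,472)],15); print('bed',bed.round(1))
u=(bed[0]+bed[3]-bed[1]-bed[2]); u/=np.linalg.norm(u); print('fix yaw',np.degrees(np.arctan2(u[1],u[0])),'bed_top',bed.mean(0)-5*u)
p=f([(435,192),(508,178),(545,328),(475,345)],51); print('part',p.round(1),p.mean(0))
v=(p[2]+p[3]-p[0]-p[1]); print('yaw',np.degrees(np.arctan2(v[1],v[0]))%360,np.linalg.norm(v)/2)
st=f([(277,197),(291,347)],62); print('stop top',st.round(1), st.mean(0))
E
```

```text
bed [[ 599.3  191.7]
 [ 643.7 -215.1]
 [ 426.9 -233.4]
 [ 384.9  170.6]]
fix yaw 96.08648154235107 bed_top [514.24539667 -26.51840225]
part [[ 554.8  -41. ]
 [ 563.3  -85.9]
 [ 470.9 -107.8]
 [ 460.6  -65. ]] [512.39301072 -74.890931  ]
yaw 193.8306032617797 96.06279980175074
stop top [[550.7  55.5]
 [459.1  46.8]] [504.89549982  51.1709272 ]
```

Request:
carry_out(deltas=[[-1, 6, -23, -43, -10.5, 0, 0], [-1, 12, -46, -85, -21, 0, 0], [-1, 18, -70, -128, -31.5, 0, 0], [-1, 24, -93, -171, -42, 0, 0], [-1, 30, -116, -213, -52.5, 0, 0]])

```text
time_s: 0.72
eef_pos: [371.6, -272.4, 201.0]
ee_rot: [0.449, 0.546, 0.449, -0.546]
force: [0.3, -0.5, -0.3]
grip_width: 0.996
```

```bash
cat > goto.py <<'E'
import sys; from h import *
# usage: x y z a(deg) -> shift, turn from present measured pose (tool down assumed)
x,y,z,a=map(float,sys.argv[1:5]); s=ctrl.sense(); M=rot(s['ee_rot']).as_matrix()
c,sn=np.cos(np.radians(a)),np.sin(np.radians(a)); G=np.array([[0,c,sn],[0,sn,-c],[-1,0,0]])
print('t',s['time_s'],'pos',s['eef_pos'].round(1),'F',s['force'].round(1),'grip',s['grip_width'],'a',np.degrees(np.arctan2(M[1,1],M[0,1])).round(2))
print('shift',(M.T@(np.array([x,y,z])-s['eef_pos'])).round(1),'turn',np.degrees(R.from_matrix(M.T@G).as_rotvec()).round(1),'j',s['joints'].round(2))
E
python3 goto.py 512 -75 170 103.8
```

```text
t 0.725 pos [ 371.6 -272.4  201. ] F [ 0.3 -0.5 -0.3] grip 0.9963847569766199 a -11.11
shift [  31.    99.7 -220.7] turn [-114.9   -0.    -0. ] j [-0.89  0.2   1.73  0.    1.21 -0.69]
```

Request:
carry_out(deltas=[[-1, 6, 20, -44, -10.5, 0, 0], [-1, 12, 40, -88, -21, 0, 0], [-1, 18, 60, -132, -31.5, 0, 0], [-1, 24, 80, -176, -42, 0, 0], [-1, 30, 100, -220, -52.5, 0, 0]])

```text
time_s: 1.35
eef_pos: [513.3, -76.6, 170.9]
ee_rot: [0.644, 0.291, 0.645, -0.291]
force: [0.6, -0.6, 1.0]
grip_width: 0.998
```

Request:
carry_out(deltas=[[-1, 0, 0, 0, -10.5, 0, 0], [-1, 0, 0, 0, -21, 0, 0], [-1, 0, 0, 0, -31.5, 0, 0], [-1, 0, 0, 0, -42, 0, 0], [-1, 0, 0, 0, -52.5, 0, 0]])

```text
time_s: 1.98
eef_pos: [512.5, -78.0, 171.0]
ee_rot: [0.706, -0.024, 0.707, 0.024]
force: [-1.1, -0.1, -0.1]
grip_width: 1.002
```

Request:
carry_out(deltas=[[-1, 0, 0, 0, -9.5, 0, 0], [-1, 0, 0, 0, -9.5, 0, 0], [-1, 0, 0, 0, -9.5, 0, 0], [-1, 0, 0, 0, -9.5, 0, 0], [-1, 0, 0, 0, -9.5, 0, 0]])

```text
time_s: 2.6
eef_pos: [512.6, -78.1, 171.3]
ee_rot: [0.703, -0.08, 0.703, 0.08]
force: [0.6, -0.1, -0.1]
grip_width: 1.001
```

```bash
python3 goto.py 512 -75 170 103.8; python3 - <<'E'
from h import *
s=ctrl.sense(); cv2.imwrite('pics/w1.png',viewer.capture('wrist')[:,:,::-1]); np.save('w1.npy',np.r_[s['eef_pos'],s['ee_rot']])
E
```

```text
t 2.6 pos [512.6 -78.1 171.3] F [ 0.6 -0.1 -0.1] grip 1.0008750336864083 a 103.0
shift [1.3 3.2 0.1] turn [-0.8 -0.  -0. ] j [-0.38  0.35  1.6  -0.    1.18 -2.18]
```

View pics/w1.png

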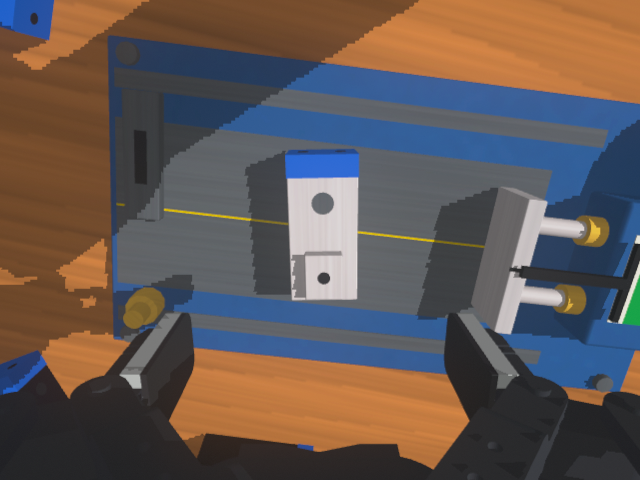

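The part's top face has corners at about (285,154), (358,152), (357,299) and (292,299). The yellow line runs from (165,210) to (484,247), and the stop plate is at right.

```bash
python3 - <<'E'
from h import *
n=np.load('w1.npy'); s=dict(eef_pos=n[:3],ee_rot=n[3:]); C=cam('wrist',s)
im=cv2.imread('pics/w1.png'); hsv=cv2.cvtColor(im,cv2.COLOR_BGR2HSV)
d=cv2.inRange(hsv,(105,180,120),(125,255,255)); d[:,:280]=0;d[:,365:]=0;d[:145]=0;d[185:]=0
w=cv2.inRange(hsv,(0,0,140),(180,40,255)); w[:,:280]=0;w[:,365:]=0;w[:145]=0;w[305:]=0
m=cv2.morphologyEx(d|w,cv2.MORPH_CLOSE,np.ones((15,15)))
k=max(cv2.findContours(m,0,1)[0],key=cv2.contourArea)
q=cv2.approxPolyDP(cv2.convexHull(k),5,True)[:,0]; print(q.tolist())
for z in (51,):
  P=ray(C,[(286,154),(358,152),(357,299),(292,299)],z)[:,:2]; print(P.round(1),P.mean(0)); v=P[0]+P[1]-P[2]-P[3]; print(np.degrees(np.arctan2(v[1],v[0]))%360,np.linalg.norm(v)/2,np.linalg.norm(P[0]-P[1]),np.linalg.norm(P[2]-P[3]))
sd=P[1]-P[2]; print('right edge',np.degrees(np.arctan2(sd[1],sd[0]))%360)
L=ray(C,[(165,210),(288,223),(358,232),(484,247)],15)[:,:2]; v=L[-1]-L[0]; print('line',L.round(1),np.degrees(np.arctan2(v[1],v[0])))
T=ray(C,[(505,187),(547,198),(512,333),(528,192),(495,330)],62)[:,:2]; print('plate top',T.round(1)); v=T[1]-T[2]; print(np.linalg.norm(v), np.degrees(np.arctan2(v[1],v[0]))-90)
E
```

```text
[[353, 149], [356, 298], [293, 300], [285, 155]]
[[ 470.  -108.3]
 [ 459.1  -66.4]
 [ 552.5  -43. ]
 [ 562.2  -85.1]] [510.93808831 -75.70411152]
194.093228496497 95.63031638600422 43.265976060579405 43.22089572115906
right edge 194.07776124774077
line [[ 531.7 -186. ]
 [ 521.4  -98.9]
 [ 516.6  -48.3]
 [ 507.    43.9]] 96.12015071994138
plate top [[458.6  21.8]
 [459.2  48.3]
 [548.5  59.5]
 [458.4  36. ]
 [548.9  47.9]]
89.95790489524116 -262.86411668118313
```

```bash
python3 goto.py 511.2 -75.5 18 104.1
```

```text
t 2.65 pos [512.7 -78.1 171.3] F [ 0.2  0.1 -0.1] grip 1.0013110240500422 a 103.02
shift [153.3   2.8  -0.8] turn [-1.1  0.  -0. ] j [-0.38  0.35  1.6   0.    1.18 -2.18]
```

Request:
carry_out(deltas=[[-1, 40, 2.8, -0.8, -1.1, 0, 0], [-1, 80, 2.8, -0.8, -1.1, 0, 0], [-1, 120, 2.8, -0.8, -1.1, 0, 0], [-1, 142, 2.8, -0.8, -1.1, 0, 0], [-1, 153, 2.8, -0.8, -1.1, 0, 0]])

```text
time_s: 3.28
eef_pos: [510.9, -75.4, 17.3]
ee_rot: [0.701, -0.087, 0.702, 0.087]
force: [0.2, 0.3, -0.8]
grip_width: 1.001
```

Request:
carry_out(deltas=[[-1, 0, 0, 0, 0, 0, 0], [0, 0, 0, 0, 0, 0, 0], [1, 0, 0, 0, 0, 0, 0], [1, 0, 0, 0, 0, 0, 0], [1, 0, 0, 0, 0, 0, 0]], newtons=60)

```text
time_s: 3.9
eef_pos: [511.8, -75.8, 19.2]
ee_rot: [0.702, -0.087, 0.701, 0.087]
force: [-0.7, -0.3, 6.8]
grip_width: 0.505
```

Request:
carry_out(deltas=[[1, 0, 0, 0, 0, 0, 0], [1, 0, 0, 0, 0, 0, 0], [1, 0, 0, 0, 0, 0, 0], [1, 0, 0, 0, 0, 0, 0], [1, 0, 0, 0, 0, 0, 0]])

```text
time_s: 4.53
eef_pos: [511.8, -75.8, 19.2]
ee_rot: [0.702, -0.087, 0.701, 0.087]
force: [-1.1, -0.7, 5.9]
grip_width: 0.508
```

```bash
python3 goto.py 511.2 -75.5 18 104.1; python3 - <<'E'
from h import *
cv2.imwrite('pics/w2.png',viewer.capture('wrist')[:,:,::-1])
E
```

```text
t 4.525 pos [511.8 -75.8  19.2] F [-1.1 -0.7  5.9] grip 0.5077423847326991 a 104.16
shift [ 1.2  0.4 -0.5] turn [0.1 0.1 0.1] j [-0.37  0.57  1.74 -0.    0.83 -2.19]
```

View pics/w2.png

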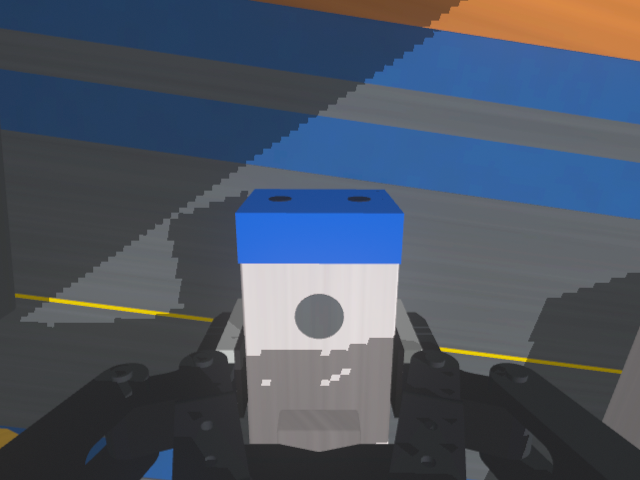

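Request:
carry_out(deltas=[[1, -3, 0, 0, 0, 0, 0], [1, -7, 0, 0, 0, 0, 0], [1, -7, 0, 0, 10, 0, 0], [1, -7, 0, 0, 20, 0, 0], [1, -7, 0, 0, 30, 0, 0]])

```text
time_s: 5.2
eef_pos: [511.0, -75.4, 25.2]
ee_rot: [0.7, 0.1, 0.7, -0.099]
force: [-0.2, 0.1, -4.3]
grip_width: 0.503
```

Request:
carry_out(deltas=[[1, 0, 0, 0, 10, 0, 0], [1, 0, 0, 0, 20, 0, 0], [1, 0, 0, 0, 30, 0, 0], [1, 0, 0, 0, 40, 0, 0], [1, 0, 0, 0, 50, 0, 0]])

```text
time_s: 5.82
eef_pos: [511.0, -75.4, 25.2]
ee_rot: [0.592, 0.386, 0.593, -0.386]
force: [-0.6, -0.2, -4.1]
grip_width: 0.505
```

Request:
carry_out(deltas=[[1, 0, 0, 0, 9, 0, 0], [1, 0, 0, 0, 18, 0, 0], [1, 0, 0, 0, 18, 0, 0], [1, 0, 0, 0, 18, 0, 0], [1, 0, 0, 0, 18, 0, 0]])

```text
time_s: 6.45
eef_pos: [511.2, -75.5, 25.3]
ee_rot: [0.526, 0.472, 0.527, -0.472]
force: [-0.9, 0.2, -4.6]
grip_width: 0.503
```

```bash
python3 goto.py 512.9 -16.7 24 6.3
```

```text
t 6.45 pos [511.2 -75.5  25.3] F [-0.9  0.2 -4.6] grip 0.5031413980168857 a 6.25
shift [  1.3   8.1 -58.3] turn [-0. -0.  0.] j [-0.37  0.56  1.74  0.    0.84 -0.48]
```

Request:
carry_out(deltas=[[1, 0, 2, -15, 0, 0, 0], [1, 0, 4, -30, 0, 0, 0], [1, 0, 6, -45, 0, 0, 0], [1, 0, 8, -58, 0, 0, 0], [1, 0, 8, -58, 0, 0, 0]])

```text
time_s: 7.08
eef_pos: [513.0, -16.0, 25.3]
ee_rot: [0.527, 0.472, 0.527, -0.472]
force: [-0.9, 0.3, -3.4]
grip_width: 0.504
```

```bash
python3 goto.py 512.9 -16.7 24 6.3; python3 - <<'E'
from h import *
s=ctrl.sense(); cv2.imwrite('pics/w3.png',viewer.capture('wrist')[:,:,::-1]); np.save('w3.npy',np.r_[s['eef_pos'],s['ee_rot']])
cv2.imwrite('pics/t3.png',viewer.capture('top')[:,:,::-1])
E
```

```text
t 7.075 pos [513.  -16.   25.3] F [-0.9  0.3 -3.4] grip 0.5036022141242888 a 6.25
shift [ 1.3 -0.2  0.7] turn [-0. -0.  0.] j [-0.26  0.55  1.75  0.    0.84 -0.37]
```

View pics/w3.png

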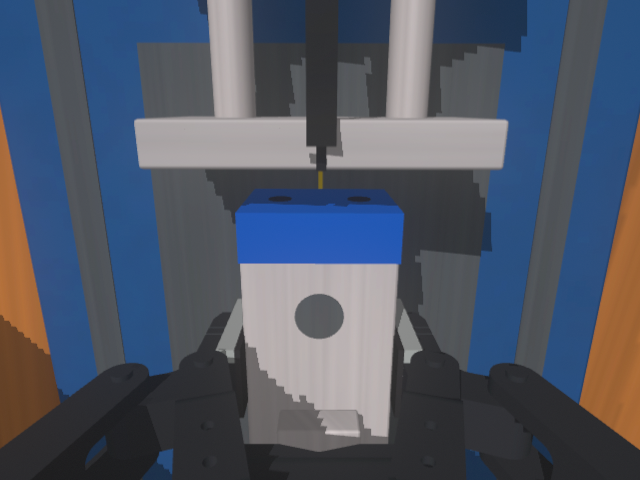

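Everything is aligned: the plate edge is level at row 169, the black mark is at column 321 and the part's middle is at column 320. Next I lower the part onto the bed and approach.

Request:
carry_out(deltas=[[1, 2, 0, 0, 0, 0, 0], [1, 4, 0, 0, 0, 0, 0], [1, 6, 0, 0, 0, 0, 0], [1, 6, 0, 0, 0, 0, 0], [1, 6, 0, 0, 0, 0, 0]], newtons=80)

```text
time_s: 7.8
eef_pos: [513.0, -17.2, 19.3]
ee_rot: [0.526, 0.472, 0.526, -0.472]
force: [0.1, -0.7, -2.5]
grip_width: 0.5
```

Request:
carry_out(deltas=[[1, 0, 0, -2, 0, 0, 0], [1, 0, 0, -4, 0, 0, 0], [1, 0, 0, -6, 0, 0, 0], [1, 0, 0, -8, 0, 0, 0], [1, 0, 0, -8, 0, 0, 0]])

```text
time_s: 8.43
eef_pos: [512.1, -8.7, 19.3]
ee_rot: [0.526, 0.472, 0.526, -0.472]
force: [-0.1, -0.2, -2.7]
grip_width: 0.503
```

Request:
carry_out(deltas=[[1, 0.5, 0, -2, 0, 0, 0], [1, 0.5, 0, -4, 0, 0, 0], [1, 0.5, 0, -6, 0, 0, 0], [1, 0.5, 0, -8, 0, 0, 0], [1, 0.5, 0, -8, 0, 0, 0]])

```text
time_s: 9.05
eef_pos: [511.9, -1.6, 19.3]
ee_rot: [0.527, 0.472, 0.525, -0.472]
force: [0.9, -6.4, 4.8]
grip_width: 0.503
```

```bash
python3 goto.py 510.9 2 19 6.3; python3 - <<'E'
from h import *
s=ctrl.sense(); cv2.imwrite('pics/w4.png',viewer.capture('wrist')[:,:,::-1])
E
```

```text
t 9.05 pos [511.9  -1.6  19.3] F [ 0.9 -6.4  4.8] grip 0.5031958810430582 a 6.18
shift [ 0.3 -0.6 -3.7] turn [-0.1  0.1 -0.1] j [-0.23  0.56  1.76 -0.    0.82 -0.34]
```

Request:
carry_out(deltas=[[1, -0.5, 0, -2, 0, 0, 0], [1, -0.5, 0, -4, 0, 0, 0], [1, -0.5, 0, -6, 0, 0, 0], [1, -0.5, 0, -8, 0, 0, 0], [1, -0.5, 0, -8, 0, 0, 0]])

```text
time_s: 9.72
eef_pos: [511.0, 6.3, 19.3]
ee_rot: [0.527, 0.473, 0.525, -0.472]
force: [3.9, -7.3, -1.6]
grip_width: 0.501
```

Request:
carry_out(deltas=[[1, 0, 0, -1, 0, 0, 0], [1, 0, 0, -2, 0, 0, 0], [1, 0, 0, -3, 0, 0, 0], [1, 0, 0, -4, 0, 0, 0], [1, 0, 0, -4, 0, 0, 0]])

```text
time_s: 10.35
eef_pos: [510.7, 9.9, 19.3]
ee_rot: [0.527, 0.472, 0.525, -0.472]
force: [2.7, -9.4, -2.6]
grip_width: 0.5
```

```bash
python3 goto.py 510.9 12 19 6.3; python3 - <<'E'
from h import *
cv2.imwrite('pics/w5.png',viewer.capture('wrist')[:,:,::-1])
t=viewer.capture('top')[:,:,::-1]; cv2.imwrite('pics/t5.png',t)
sc=viewer.capture('scene')[:,:,::-1]
a=cv2.resize(t[200:300,235:335],(400,400),interpolation=cv2.INTER_CUBIC); b=cv2.resize(sc[205:305,335:435],(400,400),interpolation=cv2.INTER_CUBIC)
cv2.imwrite('pics/c5.png',np.hstack([a,b]))
E
```

```text
t 10.35 pos [510.7   9.9  19.3] F [ 2.7 -9.4 -2.6] grip 0.4997586876510077 a 6.17
shift [ 0.3  0.5 -2.1] turn [-0.1  0.1 -0.1] j [-0.21  0.56  1.76 -0.    0.82 -0.32]
```

View pics/w5.png

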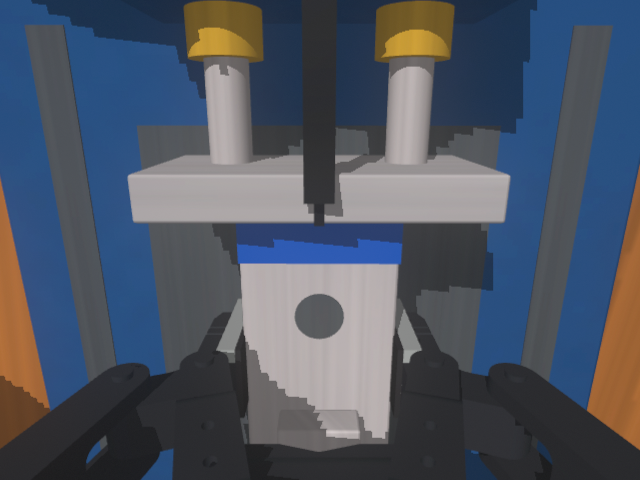

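View pics/c5.png

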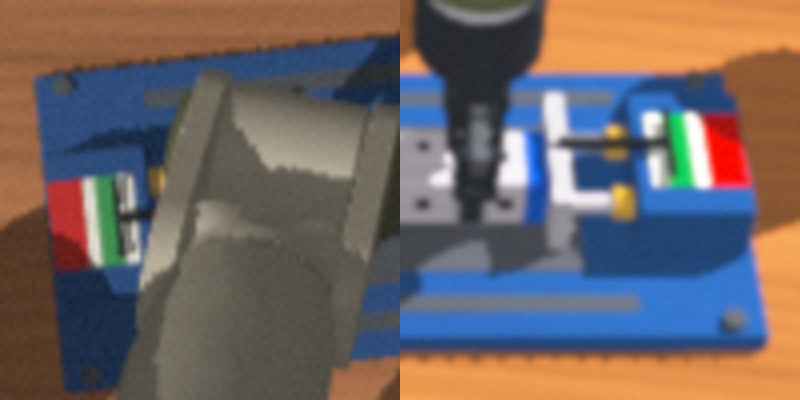

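The part is square and centred. The pointer's crossbar stands just at the start of green, so I push about 6 mm further.

Request:
carry_out(deltas=[[1, 0, 0, -1.5, 0, 0, 0], [1, 0, 0, -3, 0, 0, 0], [1, 0, 0, -4.5, 0, 0, 0], [1, 0, 0, -6.5, 0, 0, 0], [1, 0, 0, -6.5, 0, 0, 0]])

```text
time_s: 11.12
eef_pos: [510.0, 16.1, 19.3]
ee_rot: [0.527, 0.472, 0.525, -0.472]
force: [3.2, -11.8, -2.4]
grip_width: 0.499
```

```bash
python3 goto.py 510.9 12 19 6.3; python3 - <<'E'
from h import *
t=viewer.capture('top')[:,:,::-1]
sc=viewer.capture('scene')[:,:,::-1]
a=cv2.resize(t[235:275,240:280],(400,400),interpolation=cv2.INTER_CUBIC); b=cv2.resize(sc[225:265,390:430],(400,400),interpolation=cv2.INTER_CUBIC)
cv2.imwrite('pics/c6.png',np.hstack([a,b]))
E
```

```text
t 11.125 pos [510.   16.1  19.3] F [  3.2 -11.8  -2.4] grip 0.49914389082004673 a 6.18
shift [0.3 0.5 4.1] turn [-0.1  0.1 -0.1] j [-0.2   0.56  1.76 -0.    0.82 -0.3 ]
```

View pics/c6.png

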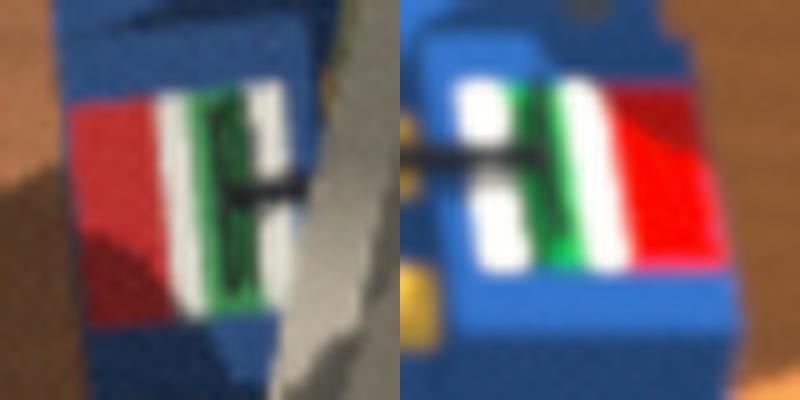

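The crossbar is in the middle of the green zone in both views, at about 12 N. I hold it there.

Request:
carry_out(deltas=[[1, 0, 0, 0, 0, 0, 0], [1, 0, 0, 0, 0, 0, 0], [1, 0, 0, 0, 0, 0, 0], [1, 0, 0, 0, 0, 0, 0], [1, 0, 0, 0, 0, 0, 0]])

```text
time_s: 11.85
eef_pos: [510.0, 16.1, 19.3]
ee_rot: [0.527, 0.472, 0.525, -0.472]
force: [2.7, -12.0, -2.8]
grip_width: 0.5
```

Request:
carry_out(deltas=[[1, 0, 0, 0, 0, 0, 0], [1, 0, 0, 0, 0, 0, 0], [1, 0, 0, 0, 0, 0, 0], [1, 0, 0, 0, 0, 0, 0], [1, 0, 0, 0, 0, 0, 0]])

```text
time_s: 12.48
eef_pos: [510.0, 16.1, 19.4]
ee_rot: [0.527, 0.472, 0.525, -0.472]
force: [2.2, -11.9, -1.7]
grip_width: 0.502
```

Request:
carry_out(deltas=[[1, 0, 0, 0, 0, 0, 0], [1, 0, 0, 0, 0, 0, 0], [1, 0, 0, 0, 0, 0, 0], [1, 0, 0, 0, 0, 0, 0], [1, 0, 0, 0, 0, 0, 0]])

```text
time_s: 13.1
eef_pos: [510.0, 16.1, 19.3]
ee_rot: [0.527, 0.472, 0.525, -0.472]
force: [2.4, -12.1, -2.6]
grip_width: 0.499
```

Request:
carry_out(deltas=[[1, 0, 0, 0, 0, 0, 0], [1, 0, 0, 0, 0, 0, 0], [1, 0, 0, 0, 0, 0, 0], [1, 0, 0, 0, 0, 0, 0], [1, 0, 0, 0, 0, 0, 0]])

```text
time_s: 13.72
eef_pos: [510.0, 16.1, 19.3]
ee_rot: [0.527, 0.472, 0.525, -0.472]
force: [2.1, -12.1, -1.9]
grip_width: 0.5
```

Request:
carry_out(deltas=[[1, 0, 0, 0, 0, 0, 0], [1, 0, 0, 0, 0, 0, 0], [1, 0, 0, 0, 0, 0, 0], [1, 0, 0, 0, 0, 0, 0], [1, 0, 0, 0, 0, 0, 0]])

```text
time_s: 14.35
eef_pos: [510.0, 16.1, 19.4]
ee_rot: [0.527, 0.472, 0.525, -0.472]
force: [2.0, -11.7, -2.2]
grip_width: 0.501
```

Request:
carry_out(deltas=[[1, 0, 0, 0, 0, 0, 0], [1, 0, 0, 0, 0, 0, 0], [1, 0, 0, 0, 0, 0, 0], [1, 0, 0, 0, 0, 0, 0], [1, 0, 0, 0, 0, 0, 0]])

```text
time_s: 14.98
eef_pos: [510.0, 16.1, 19.3]
ee_rot: [0.527, 0.472, 0.525, -0.472]
force: [3.5, -12.3, -2.8]
grip_width: 0.501
```

```bash
python3 - <<'E'
from h import *
t=viewer.capture('wrist')[:,:,::-1]
sc=viewer.capture('scene')[:,:,::-1]
a=cv2.resize(t,(533,400)); b=cv2.resize(sc[225:265,390:430],(260,260),interpolation=cv2.INTER_CUBIC)
b=cv2.copyMakeBorder(b,0,140,0,0,cv2.BORDER_CONSTANT)
cv2.imwrite('pics/c7.png',np.hstack([a,b]))
E
```

```text
(no output)
```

View pics/c7.png

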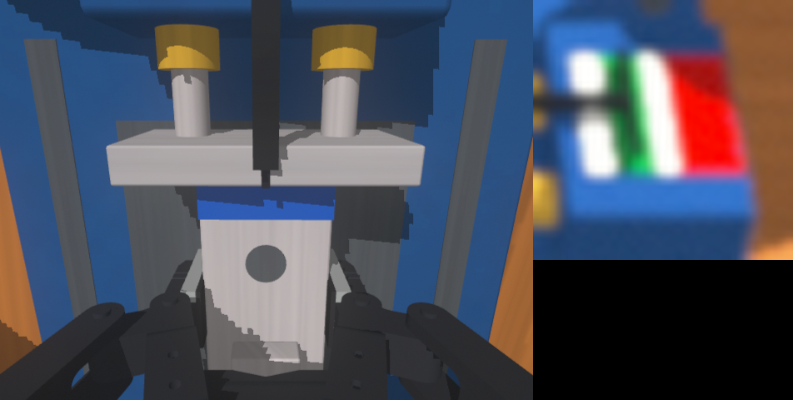

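The push held steady at about 12 N for more than 3.8 s. The part is still flush and centred and the pointer is mid-green, so I hand in.

```bash
python3 -c "
from rig import order; print(order.finish_job())"
```

```text
the job is handed in; nothing more can be done
None
```

I gripped the clamp body across its 44 mm width and lifted it about 6 mm. I then turned it about 98° clockwise, set it back on the bed and pushed its blue end against the stop plate. I handed the job in at about 15 s with the arm still pressing and gripping (80 N).

**Last checks:**
- **Push:** the measured force stayed at 11.7–12.3 N with the tool still for over 3.8 s.
- **Pointer:** the crossbar edge stood mid-green in the top and scene views when the hold began. The scene view still showed it there at the end. From the force, I put the travel at about 17–18 mm; I could not read it directly.
- **Fit on the plate:** in the wrist view the blue end was flush, square to the plate edge and centred on the black mark to within about 1 mm.
- **Height:** the tool's height matched the height at which it first gripped the part, so the part is on the bed to within about 1 mm. The arm was still carrying about 2–3 N of its weight.

**Small disagreements:**
- Before the final push, the force suggested about 13 mm of travel, while the scale looked nearer 10–11 mm. Both readings are in the green.
- A side force of 2–3 N remained on the tool during the hold.

I did not touch the strap, the nut or anything else on the bench, but I did not measure their positions again at the end.

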